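# Load a milk-sample carrier into a bench scanner and trip its start switch

### The arm

A 6-joint arm with a two-finger parallel gripper is mounted at the origin on the work surface. World frame = base frame: x ahead of the robot, y to its left, z up, the work surface at z = 0. Lengths are in m, angles in degrees, forces in N, time in s.
With the tool pointing down it reaches from about 0.4 to 0.825 m from the base axis. Payload 7 kg.
Tool frame: the origin (TCP) lies at the very end of the fingers, on their centre line; the grasp point (between the pads) lies 19 mm behind it (ctrl.pinch_z is the distance from the TCP to the grasp point, in m); z points along the fingers, x is the direction in which the jaws open and shut, and the axes are right-handed (so a half turn about z gives the same grasp; the last joint's range is limited). The gripper opens to 88 mm and grips with 3 to 60 N. Pads are 19 mm wide; open, the fingers measure 130 mm over their backs; the gripper's body (78 mm by 193 mm) begins 47 mm behind the grasp point.
Start: joints at [89.273, 20.546, 0.682, 0, -70.136, -16.507], TCP at [0.2, 0.645, 0.227] pointing down, gripper open.
Joint ranges: [-176.03, 176.03], [-82.01, 121.73], [-58.28, 71.71], [-173.87, 95.51], [-174.79, -0.11], [-173.66, 173.66]. Speed limits (degrees/s): [136.94, 136.94, 172.46, 180, 180, 180].

### API

Orientations are given as [roll, pitch, yaw] about the fixed x, y, z axes, in that order (R = Rz(yaw) Ry(pitch) Rx(roll)).
In Python, from plant import ctrl gives the robot as it stands.
- The arm moves only by the tool carry_out, never from a script. Its argument "increments" is a list of rows, each a list of 7 numbers: the turn, a rotation vector about the world's x, y, z in degrees, then the shift along the world's x, y, z in mm, then the closure, from 0 (fully open) to 1 (shut). In form: [[ax, ay, az, dx, dy, dz, grip], ...]. A call has 1 to 20 rows; each row is the pose to reach, as a shift and turn from the pose commanded when the call began; what a row does not reach only later rows make up. A row lasts 1/8 s, in which the tool goes at most 62.5 mm and 10.7 degrees, less where a joint would pass 70% of its speed; a pose out of reach is approached as far as the arm can. A call with a gripper value outside its range is refused whole. The fingers move at their own pace and stop on an object; the grip force is fixed at half the most. Time passes only in rows, so rows that repeat a pose let the fingers close. It gives the time, the measured TCP pose, the force and the opening at its end, in the units of the state.
- ctrl.get_obs(): the state, without advancing time (a new reading comes with each control period).
- ctrl.snapshot(name): name is "scene" or "top"; returns a dict with "pixels" (400x640x3 uint8, blue, green, red), "intrinsics" (3x3 intrinsics, pixels), "rvec" (rotation vector, rad) and "tvec" (3), from world to camera coordinates, as OpenCV has them. Camera axes: x right, y down, z forward; pixel columns grow to the right and rows downward; lengths in m; the calibration is good to about 2 mm. A picture is of the moment at which its call begins. There is no depth.
- ctrl.close_job(): hands the job in, once; it reports no verdict.
Trained networks look in a picture, given as the dict that the camera call returned (one of the last four; its "shot" number tells which), for a name from the list of things; names that differ only in an ending like _2 or _b are one class to them, and where a whole thing is asked for, a point or a joint stands for the part that bears it (a point fixed in the world has none). Each returns a list of dicts, best first, with "confidence" (0 to 1); they miss things now and then, are a little off and sometimes report something else, mostly with a low value. They report only what shows in the picture. A call takes as long as a camera call. They do not tell look-alikes from the thing itself.
- ctrl.search_frame(picture, label): "centre" ([x, y, z] in m, in world coordinates, good to about 4 mm: the middle of the surface that is visible of it).
- ctrl.outline_of(picture, label): "pixels" (400x640 bool, what is visible of it).
The state is a dict: "clock": time; "joint_pos": joint angles; "qvel": joint speeds; "tau": joint torques, N m; "tool_pos": TCP position; "orientation": TCP orientation; "force": force on the tool from outside, world axes, zero at the start; "moment": the same for the moment, N m; "opening": finger opening in m.
Only numpy, scipy, OpenCV 4.12 (cv2) and the standard library are available. Lean on these libraries where they do the work, as an engineer would, in place of code of your own. Each camera call takes 0.05 s, during which the arm holds its last target. There are 200 camera calls.

### The job

Slide the scanner's orange shutter fully open, then put the sample carrier in the guide lane, green-lidded dishes leading, and push it under the low scanner head until it is fully home against the stop. Only then start the scan: push the red roller arm of the limit switch sideways, away from the lane, until it trips, and let it spring back. Keep the carrier level, leave the shutter open and the carrier home, and do not disturb the other things on the bench.

Things in the scene. Friction and masses are not known exactly. Their poses are not given: they have to be found in the camera images.
- reader: Fixed bench scanner. Origin on the bench under the head, on the lane's middle line; x runs along the lane inwards (away from the robot), y to the left, z up. In mm in this frame: white head x -50 to 70, y -105 to 105, underside 34 above the bench, top 110; tunnel under it 106 wide (y +-53).
- lane_mouth (a point): Middle of the guide lane's straight near end, on the bench (reader x = -204; axes as the reader's). Two aluminium rails 14 high, inner faces 49 either side of the middle, run from here 136 inwards; outwards they flare over 46 to 64 either side. The lane's floor is the bench.
- stop_face (a point): Middle of the near face of the dark steel stop bar (14 high) inside the tunnel, at reader x = 53. A carrier that is home touches it with its leading edge: its centre is then at reader x = -22 and its blue grip stands outside the head, 31 in front of it.
- switch_pivot (a point): Pivot of the limit switch's roller arm, 55 above the bench, at reader x = -80, y = -185 (right of the head). The blue switch housing stands behind it: x -66 to -26, y -213 to -157, 72 high. Axes as the reader's.
- guard_bar (a point): Middle of the yellow guard bar, 18 thick, over the roller: along reader y at x = -76, 185 above the bench, on posts of the same thickness at y = -108 and -275. A vertical gripper over the roller meets the bar; a tool leaning back towards the robot by about 40 degrees, fingertips forward, reaches the roller from the front below the bar.
- shutter (a joint): Travel of the orange shutter, m: 0 closed across the tunnel mouth, 0.10 fully open, slid to the left (reader +y); stays where it is left, about 1.5 N of friction. Starts at 0 to 0.03.
- shutter_tab (a point): Centre of the black tab on the shutter's face, by which it is pushed: 46 long (x, sticking out towards the robot), 14 thick (y), 34 high, its centre 37 above the bench. The shutter plate is 8 thick, 96 wide (its centre 30 to the right of the tab's), 40 high, at reader x = -61.5. Axes as the reader's.
- trip_arm (a joint): Deflection of the roller arm, rad: 0 upright, grows as the roller is pushed to the right (reader -y, away from the lane); trips at 0.45, end stop at 0.8. Spring return; about 1.5 N at the roller to start it, 5 N at 0.45. It cannot go to the left of upright.
- trip_roller (a point): Centre of the red roller on the arm's top: 22 diameter, 24 long along reader x, 65 above the arm's pivot; 120 above the bench when the arm is upright. Its axes turn with the arm.
- carrier_center (a point): Centre of the loose sample carrier, 26 above its underside. Aluminium plate 150 (x) by 84 (y) by 8 with two low green-lidded dishes (45 diameter, tops 26 above the bench) at x = -4 and 45, and an upright blue grip at its near end. x points to the leading end, z up. About 0.3 kg; the grip is weighted, so it balances about 25 ahead of the grip.
- carrier_grip (a point): Centre of the blue grip's upper part, 36 above the carrier's underside, 65 behind the carrier's centre. The grip is a bar 12 thick (carrier x), 60 wide (y), from 8 to 52 high; nearest dish 33 ahead of its front face; 4 of plate behind it. Axes as the carrier's.
- meter: Bystander: black handheld meter 150 x 80 x 24 with grey keys lying on the bench; origin under its centre.
- milk_a: Bystander: full white milk bottle, 66 diameter, 170 high, beside the scanner's left; origin at its foot.
- milk_b: Bystander: another such milk bottle, on the right; origin at its foot.
- beaker: Bystander: clear beaker, 70 diameter, 90 high, on the left; origin at its foot.
- dropper: Bystander: amber dropper bottle, 44 diameter, 95 high, right of the switch; origin at its foot.
- cup: Bystander: white plastic cup, 72 diameter, 85 high, on the left; origin at its foot.
There are look-alikes about, which are no part of the job. Leave any pink, purple or turquoise look-alike of the part that bears carrier_center alone.

How it is judged:
By the outcome, as a careful person would: the job done as asked, in the order asked, and still so for the second after the job is handed in, with the robot touching nothing.
It also fails if it takes over 72 s, if anything falls off the work surface, if the arm or the gripper's body presses on something with over 40 N, if the wrist force passes 120 N, or if a joint passes its speed limit or range.

## Working session

There is one attempt and no reset: what is moved stays moved. The work goes in short steps, Python scripts to look and compute and a tool call to move; the robot and the scene stay as the last step left them, time stands still between calls to the robot, and variables do not carry over. Pictures are saved under pics/ and viewed, about 8 in all and at most 12, crops included, and the job is handed in when it is done.

Besides the shell and the picture viewer there is one more tool, called by a JSON object that holds its "name" and its "arguments", one argument or row to a line. carry_out: Moves the arm, as the interface text tells. Its arguments: {"type":"object","properties":{"increments":{"type":"array"}},"required":["increments"]}

```bash
mkdir -p pics; cat > h.py <<'E'
from plant import ctrl
import numpy as np, cv2
def cam(p):
    R=cv2.Rodrigues(np.array(p["rvec"],float))[0]; return np.array(p["intrinsics"],float),R,np.array(p["tvec"],float).ravel()
def ray(p,u,v,z):
    K,R,t=cam(p); d=R.T@np.linalg.inv(K)@[u,v,1]; c=-R.T@t; return c+d*(z-c[2])/d[2]
def proj(p,X):
    return cv2.projectPoints(np.array(X,float).reshape(-1,1,3),np.array(p["rvec"],float),np.array(p["tvec"],float),np.array(p["intrinsics"],float),None)[0].reshape(-1,2)
def both():
    return ctrl.snapshot("scene"),ctrl.snapshot("top")
E
python3 - <<'E'
from h import *
s,t=both()
cv2.imwrite("pics/s0.png",cv2.resize(s["pixels"],(800,500)));cv2.imwrite("pics/t0.png",cv2.resize(t["pixels"],(800,500)))
for n,p in (("s",s),("t",t)):
    K,R,tt=cam(p);print(n,(-R.T@tt).round(3),R[2].round(2),K[0,0])
    for l in ["reader","shutter","shutter_tab","switch_pivot","guard_bar","trip_roller","carrier_center","carrier_grip","lane_mouth","stop_face","meter","milk_a","beaker","dropper","cup"]:
        try: print(l,[(np.round(d["centre"],3).tolist(),round(d["confidence"],2)) for d in ctrl.search_frame(p,l)][:4])
        except Exception as e: print(l,e)
E
```

```text
s [0.962 0.49  0.942] [-0.43 -0.48 -0.77] 364.84797035884117
reader [([0.707, -0.056, 0.108], 0.78), ([0.686, -0.408, 0.055], 0.52)]
shutter []
shutter_tab [([0.496, -0.292, 0.018], 0.23)]
switch_pivot [([0.701, -0.055, 0.11], 0.68)]
guard_bar [([0.704, -0.054, 0.104], 0.67), ([0.33, 0.478, 0.053], 0.54), ([0.497, 0.318, 0.007], 0.5)]
trip_roller []
carrier_center [([0.728, 0.347, 0.01], 0.98), ([0.492, 0.316, 0.01], 0.94), ([0.28, 0.31, 0.007], 0.84), ([0.408, 0.14, 0.008], 0.77)]
carrier_grip [([0.492, 0.316, 0.012], 0.92), ([0.73, 0.351, 0.006], 0.87), ([0.274, 0.312, 0.009], 0.81), ([0.409, 0.142, 0.005], 0.75)]
lane_mouth [([0.707, -0.054, 0.106], 0.79)]
stop_face [([0.705, -0.055, 0.11], 0.74)]
meter [([0.498, -0.29, 0.02], 0.75)]
milk_a [([0.732, 0.195, 0.11], 0.97), ([0.568, -0.476, 0.096], 0.68)]
beaker [([0.571, 0.452, 0.056], 0.95), ([0.683, -0.408, 0.056], 0.25)]
dropper [([0.683, -0.41, 0.057], 0.72)]
cup [([0.331, 0.481, 0.054], 0.76)]
t [ 0.381 -0.013  1.163] [ 0.13 -0.   -0.99] 366.5111544668649
reader [([0.679, -0.09, 0.11], 0.82)]
shutter [([0.646, -0.017, 0.041], 0
[... 161 characters left out ...]
0.82)]
trip_roller [([0.646, -0.237, 0.129], 0.39)]
carrier_center [([0.723, 0.337, 0.008], 0.85), ([0.484, 0.311, 0.006], 0.8), ([0.394, 0.128, 0.008], 0.67), ([0.276, 0.312, 0.007], 0.62)]
carrier_grip [([0.723, 0.337, 0.009], 0.97), ([0.397, 0.128, 0.011], 0.83), ([0.274, 0.313, 0.008], 0.56)]
lane_mouth [([0.646, -0.014, 0.037], 0.74), ([0.681, -0.086, 0.11], 0.57)]
stop_face [([0.683, -0.088, 0.114], 0.83), ([0.34, 0.492, 0.051], 0.36)]
meter [([0.489, -0.306, 0.022], 0.89), ([0.644, -0.017, 0.037], 0.44)]
milk_a [([0.701, 0.172, 0.112], 0.67), ([0.553, -0.485, 0.11], 0.57)]
beaker [([0.588, 0.459, 0.055], 0.93)]
dropper [([0.67, -0.416, 0.063], 0.66)]
cup [([0.34, 0.492, 0.054], 0.59)]
```

View pics/s0.png

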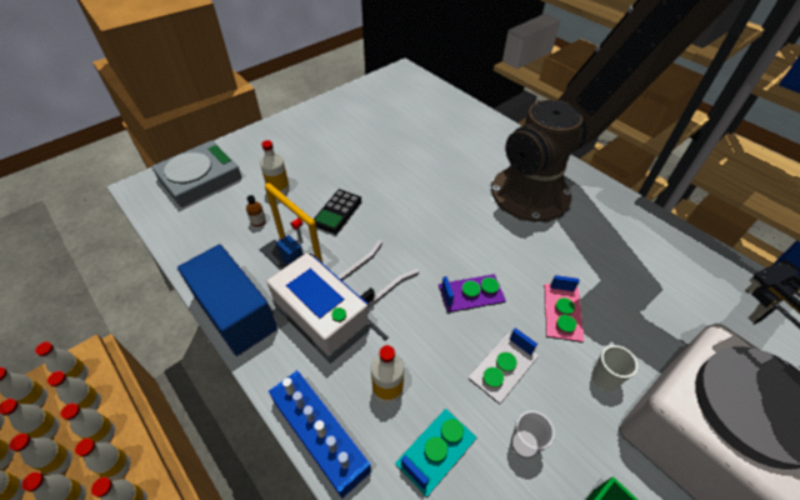

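View pics/t0.png

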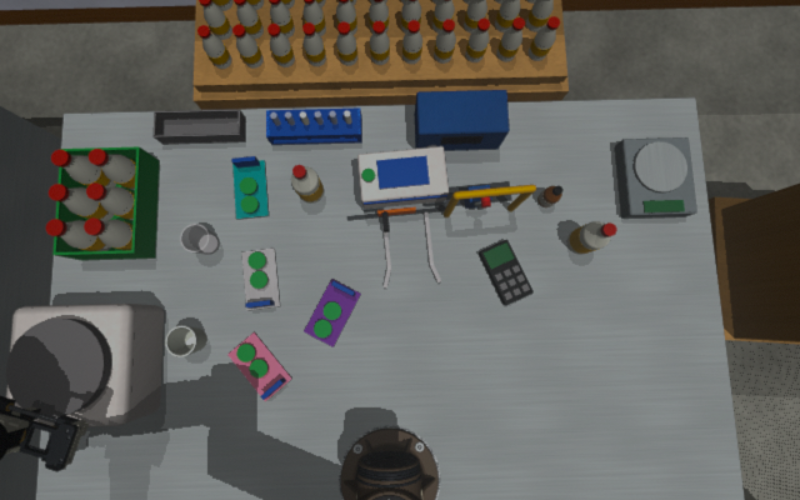

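The scene and top views show the white/aluminium carrier at top-view (260,278), with its blue grip at the near end (260,303) and its leading end pointing away from the robot. The purple, pink and turquoise ones are decoys. The reader head is at (402,175), the shutter and tab at about (385,215), the rails at (387,260) and (430,250), and the roller at (486,202) under the yellow bar. Next I'll zoom in for the reader and carrier poses.

```bash
python3 - <<'E'
from h import *
t=ctrl.snapshot("top");s=ctrl.snapshot("scene")
a=cv2.resize(t["pixels"][105:240,270:450],None,fx=4,fy=4,interpolation=cv2.INTER_CUBIC)
cv2.imwrite("pics/t1.png",a)
# carrier: blue grip & plate by outline
for n,p in (("t",t),("s",s)):
    for d in ctrl.outline_of(p,"carrier_center"):
        m=d["pixels"].astype(np.uint8); ys,xs=np.nonzero(m)
        w=ray(p,xs.mean(),ys.mean(),.008)
        if abs(w[0]-.49)<.05 and abs(w[1]-.31)<.05:
            c=max(cv2.findContours(m,0,2)[0],key=cv2.contourArea)
            b=cv2.boxPoints(cv2.minAreaRect(c)); print(n,d["confidence"],b.round(1).tolist(),[ray(p,*q,.008)[:2].round(4).tolist() for q in b])
            hsv=cv2.cvtColor(p["pixels"],cv2.COLOR_BGR2HSV)
            k=cv2.dilate(m,np.ones((9,9)))
            g=(cv2.inRange(hsv,(45,120,60),(80,255,255))>0)&(k>0)
            N,L,S,C=cv2.connectedComponentsWithStats(g.astype(np.uint8))
            for i in range(1,N):
                if S[i,4]>20: print("dish",S[i,4],ray(p,*C[i],.026).round(4))
            g=(cv2.inRange(hsv,(100,130,30),(130,255,255))>0)&(k>0)
            gy,gx=np.nonzero(g); print("grip",len(gx),cv2.boxPoints(cv2.minAreaRect(np.c_[gx,gy].astype(np.float32))).round(1).tolist(), ray(p,gx.mean(),gy.mean(),.05).round(4))
E
```

```text
t 0.82 [[192.8000030517578, 200.10000610351562], [220.60000610351562, 197.8000030517578], [224.60000610351562, 245.5], [196.8000030517578, 247.8000030517578]] [[0.564, 0.3616], [0.5691, 0.2732], [0.4172, 0.2598], [0.4124, 0.3467]]
dish 141 [0.5352 0.3172 0.026 ]
dish 146 [0.4867 0.312  0.026 ]
grip 71 [[196.60000610351562, 242.1999969482422], [215.8000030517578, 239.8000030517578], [216.3000030517578, 243.1999969482422], [197.10000610351562, 245.60000610351562]] [0.4259 0.3054 0.05  ]
s 0.98 [[373.8999938964844, 302.29998779296875], [409.8999938964844, 259.1000061035156], [435.79998779296875, 280.70001220703125], [399.79998779296875, 323.79998779296875]] [[0.5713, 0.2815], [0.3941, 0.2585], [0.3926, 0.3511], [0.5633, 0.366]]
dish 388 [0.5127 0.3169 0.026 ]
grip 214 [[405.79998779296875, 269.8999938964844], [412.0, 261.70001220703125], [429.8999938964844, 275.20001220703125], [423.79998779296875, 283.29998779296875]] [0.4353 0.3111 0.05  ]
```

View pics/t1.png

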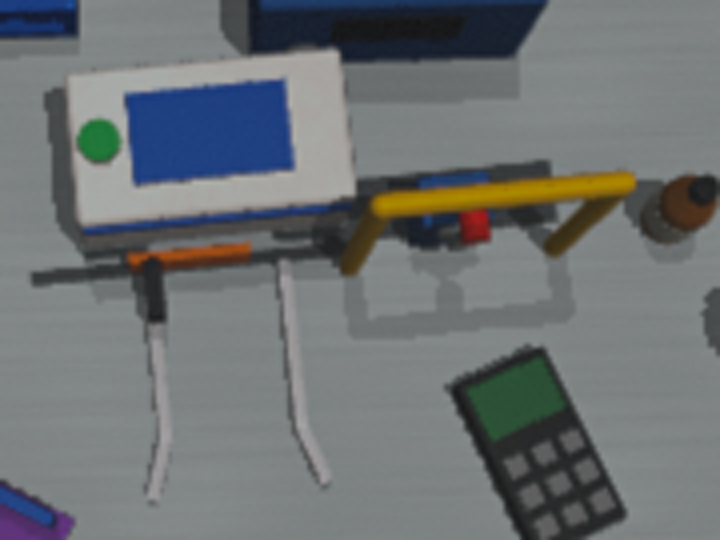

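The zoom shows the head-top corners at crop (68,75), (340,47), (355,197) and (80,227), and the rail bends at about (165,435) and (299,428). The tab is at (154,290), the roller at (475,225), and the bar ends at about (378,205) and (632,183). Next is a least-squares fit of the reader pose.

```bash
cat > fit.py <<'E'
from h import *
from scipy.optimize import least_squares
t=ctrl.snapshot("top")
P=[((68,75),(70,105,110)),((340,47),(70,-105,110)),((355,197),(-50,-105,110)),((80,226),(-50,105,110)),
 ((165,435),(-204,53,14)),((299,428),(-204,-53,14)),((152,500),(-250,67,14)),((325,483),(-250,-67,14)),((378,204),(-76,-108,194)),((631,184),(-76,-275,194))]
uv=np.array([[(u+.5)/4-.5+270,(v+.5)/4-.5+105] for (u,v),_ in P]); X=np.array([x for _,x in P])/1000
def W(q,X):
    c,s=np.cos(q[2]),np.sin(q[2]); X=np.atleast_2d(X); return np.c_[q[0]+c*X[:,0]-s*X[:,1],q[1]+s*X[:,0]+c*X[:,1],X[:,2]]
r=least_squares(lambda q:(proj(t,W(q,X))-uv).ravel(),[.68,-.08,.1],loss="soft_l1")
q=r.x;print(q,np.degrees(q[2]));print((proj(t,W(q,X))-uv).round(2).tolist())
f=lambda x,y,z:W(q,np.array([x,y,z])/1000)[0].round(4)
for n,a in dict(mouth=(-204,0,0),stop=(53,0,0),home=(-22,0,26),homegrip=(-87,0,36),roller=(-80,-185,120),bar=(-76,-190,185)).items(): print(n,f(*a))
for (u,v,z,n) in [(154,318,.054,"tab near end"),(153,262,.054,"tab far end"),(475,225,.131,"roller top"),(128,258,.05,"plate L"),(250,248,.05,"plate R")]:
    w=ray(t,(u+.5)/4-.5+270,(v+.5)/4-.5+105,z); d=w[:2]-q[:2]; c,s=np.cos(q[2]),np.sin(q[2]); print(n,w.round(4),"reader mm",(1000*np.array([c*d[0]+s*d[1],-s*d[0]+c*d[1]])).round(1))
print(ctrl.get_obs())
E
python3 fit.py
```

```text
[ 0.71339262 -0.05350377  0.06289285] 3.603495011541162
[[-1.22, -1.35], [0.59, -0.38], [1.13, 0.87], [-0.95, -0.16], [0.14, 1.29], [0.08, 0.04], [0.25, -0.03], [-0.5, 0.38], [1.47, -0.07], [-0.85, -0.42]]
mouth [ 0.5098 -0.0663  0.    ]
stop [ 0.7663 -0.0502  0.    ]
home [ 0.6914 -0.0549  0.026 ]
homegrip [ 0.6266 -0.059   0.036 ]
roller [ 0.6452 -0.2432  0.12  ]
bar [ 0.6495 -0.2479  0.185 ]
tab near end [ 0.5968 -0.0071  0.054 ] reader mm [-113.4   53.7]
tab far end [ 0.6409 -0.0074  0.054 ] reader mm [-69.5  50.5]
roller top [ 0.6439 -0.2411  0.131 ] reader mm [ -81.2 -182.8]
plate L [0.6455 0.0119 0.05  ] reader mm [-63.6  69.6]
plate R [ 0.6509 -0.0831  0.05  ] reader mm [-64.2 -25.6]
{'clock': 1.85, 'joint_pos': array([ 8.92712783e+01,  2.05458765e+01,  6.81452541e-01,  2.21798757e-03,
       -7.01386460e+01, -1.65071910e+01]), 'qvel': array([ 0.002708  , -0.04878636, -0.03431574, -0.06111506, -0.07749699,
        0.00841429]), 'tau': array([-9.00529767e-05, -5.82366049e+01,  2.93303740e+01,  7.00247526e+00,
        1.24949834e-02, -1.50591603e-05]), 'tool_pos': array([0.20002866, 0.64464175, 0.22656984]), 'orientation': array([-1.79997128e+02, -2.35070848e-03, -1.07235159e+02]), 'force': array([-0.69960072,  0.38424006,  0.21126027]), 'moment': array([-0.04914984,  0.05329725,  0.00464285]), 'opening': 0.08769882375811779}
```

{"name": "carry_out", "arguments": {
  "increments": [
    [0, 0, 20.8, 411, -690, 0, 1],
    [0, 0, 20.8, 411, -690, 0, 1],
    [0, 0, 20.8, 411, -690, 0, 1],
    [0, 0, 20.8, 411, -690, 0, 1],
    [0, 0, 20.8, 411, -690, 0, 1],
    [0, 0, 20.8, 411, -690, 0, 1],
    [0, 0, 20.8, 411, -690, 0, 1],
    [0, 0, 20.8, 411, -690, 0, 1],
    [0, 0, 20.8, 411, -690, 0, 1],
    [0, 0, 20.8, 411, -690, 0, 1],
    [0, 0, 20.8, 411, -690, 0, 1],
    [0, 0, 20.8, 411, -690, 0, 1],
    [0, 0, 20.8, 411, -690, 0, 1],
    [0, 0, 20.8, 411, -690, 0, 1],
    [0, 0, 20.8, 411, -690, 0, 1],
    [0, 0, 20.8, 411, -690, -90, 1],
    [0, 0, 20.8, 411, -690, -90, 1]
  ]
}}

```text
clock: 3.98
tool_pos: [0.6089, -0.0441, 0.1341]
orientation: [179.8, 0.0, -86.4]
force: [1.0, 0.8, -0.1]
opening: 0.0006
```

{"name": "carry_out", "arguments": {
  "increments": [
    [0, 0, 0, 0, 0, -50, 1],
    [0, 0, 0, 0, 0, -90, 1],
    [0, 0, 0, 0, 0, -109, 1],
    [0, 0, 0, 0, 0, -109, 1],
    [0, 0, 0, -1, 15, -109, 1],
    [0, 0, 0, -2, 27, -109, 1],
    [0, 0, 0, -2, 39, -109, 1],
    [0, 0, 0, -3, 51, -109, 1],
    [0, 0, 0, -4, 63, -109, 1],
    [0, 0, 0, -5, 74, -109, 1],
    [0, 0, 0, -5, 81, -109, 1],
    [0, 0, 0, -5, 86, -109, 1],
    [0, 0, 0, -5, 86, -109, 1]
  ]
}}

```text
clock: 5.6
tool_pos: [0.6058, 0.041, 0.0273]
orientation: [180.0, 0.0, -86.4]
force: [-0.2, 0.3, -0.5]
opening: 0.0007
```

```bash
python3 - <<'E'
from h import *
t=ctrl.snapshot("top");print(ctrl.get_obs()["force"])
a=cv2.resize(t["pixels"][105:240,240:420],None,fx=3,fy=3,interpolation=cv2.INTER_CUBIC)
s=ctrl.snapshot("scene");b=cv2.resize(s["pixels"][170:300,190:340],None,fx=3,fy=3,interpolation=cv2.INTER_CUBIC)
H=min(len(a),len(b));cv2.imwrite("pics/t2.png",cv2.resize(np.hstack([a[:H],b[:H]]),(800,int(800*H/(a.shape[1]+b.shape[1])))))
E
```

```text
[ 0.62034142  0.19801479 -0.15812793]
```

View pics/t2.png

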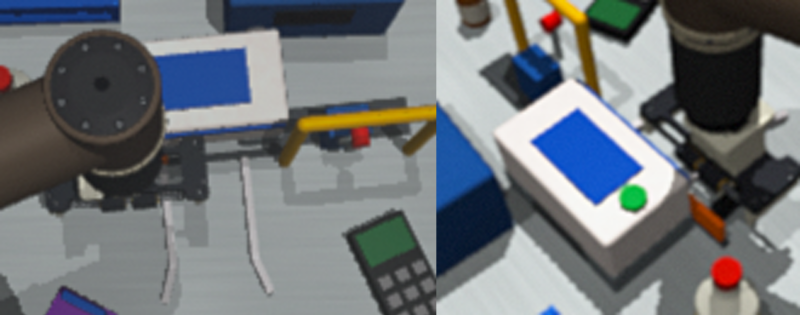

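The shutter plate now shows left of the head, at (708,218) in the right-hand panel, so it has moved. I'll push on until the stop shows in the force.

{"name": "carry_out", "arguments": {
  "increments": [
    [0, 0, 0, 0, 3, 0, 1],
    [0, 0, 0, 0, 6, 0, 1]
  ]
}}

```text
clock: 5.95
tool_pos: [0.6055, 0.0463, 0.0273]
orientation: [179.9, -0.0, -86.5]
force: [-1.0, -4.1, -1.1]
opening: 0.0005
```

{"name": "carry_out", "arguments": {
  "increments": [
    [0, 0, 0, 0, 3, 0, 1],
    [0, 0, 0, 0, 3, 0, 1]
  ]
}}

```text
clock: 6.2
tool_pos: [0.6053, 0.0467, 0.0273]
orientation: [179.9, -0.2, -86.5]
force: [2.6, -17.2, -1.2]
opening: 0.0005
```

The shutter is hard against its open stop at 17 N. Next I'll retract and go to hover above the carrier grip.

{"name": "carry_out", "arguments": {
  "increments": [
    [0, 0, 0, 1, -14, 0, 1],
    [0, 0, 0, 1, -16, 60, 1],
    [0, 0, 0, 1, -16, 120, 1],
    [0, 0, 0, 1, -16, 180, 0.66],
    [0, 0, -87.6, -183, 255, 180, 0.66],
    [0, 0, -87.6, -183, 255, 180, 0.66],
    [0, 0, -87.6, -183, 255, 180, 0.66],
    [0, 0, -87.6, -183, 255, 180, 0.66],
    [0, 0, -87.6, -183, 255, 180, 0.66],
    [0, 0, -87.6, -183, 255, 180, 0.66],
    [0, 0, -87.6, -183, 255, 180, 0.66],
    [0, 0, -87.6, -183, 255, 180, 0.66],
    [0, 0, -87.6, -183, 255, 180, 0.66],
    [0, 0, -87.6, -183, 255, 70, 0.66],
    [0, 0, -87.6, -183, 255, 70, 0.66],
    [0, 0, -87.6, -183, 255, 70, 0.66]
  ]
}}

```text
clock: 8.2
tool_pos: [0.4215, 0.3028, 0.0949]
orientation: [-179.7, -0.3, -174.1]
force: [-0.3, -0.6, 0.8]
opening: 0.0299
```

```bash
python3 - <<'E'
from h import *
t=ctrl.snapshot("top");o=ctrl.get_obs();print(o["tool_pos"],o["orientation"],o["opening"])
a=cv2.resize(t["pixels"][110:270,140:400],None,fx=3,fy=3,interpolation=cv2.INTER_CUBIC)
cv2.imwrite("pics/t3.png",a)
s=ctrl.snapshot("scene");b=cv2.resize(s["pixels"][200:340,320:470],None,fx=4,fy=4,interpolation=cv2.INTER_CUBIC);cv2.imwrite("pics/s3.png",b)
E
```

```text
[0.4229002  0.30430022 0.09739842] [-1.79892933e+02 -7.30269588e-02 -1.74016222e+02] 0.02982015858760247
```

View pics/t3.png

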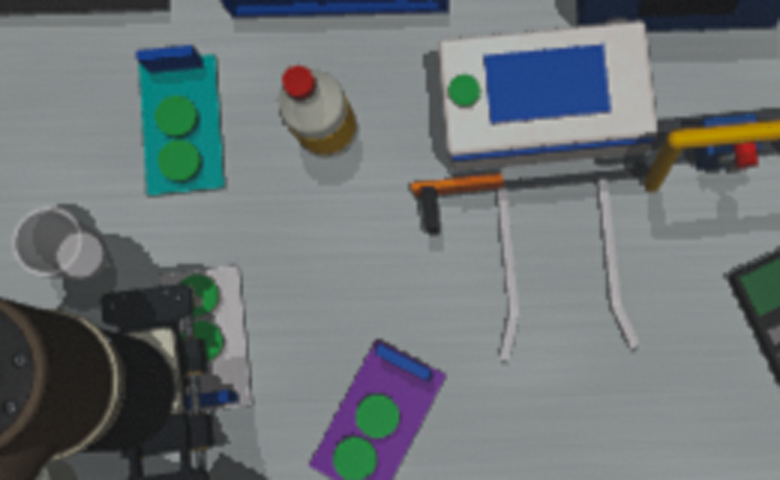

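View pics/s3.png

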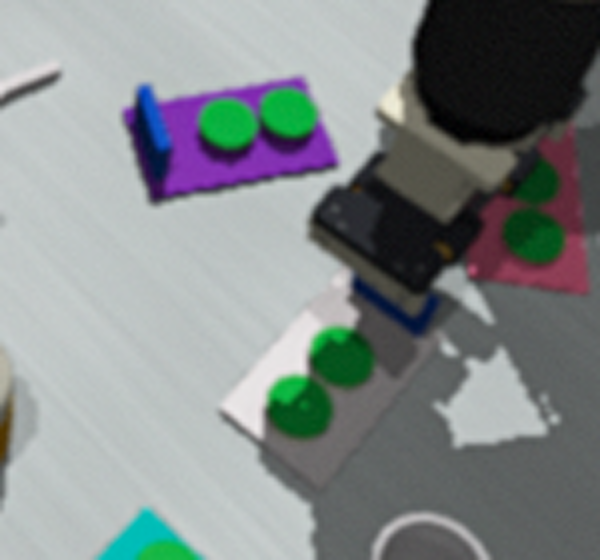

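The shutter is fully open, clear of the lane mouth, with its tab at (430,210). The gripper sits over the real carrier's blue grip at (395,305) in the scene crop, so I'll descend and grasp.

{"name": "carry_out", "arguments": {
  "increments": [
    [0, 0, 0, 0, 0, -30, 0.66],
    [0, 0, 0, 0, 0, -50, 0.66],
    [0, 0, 0, 0, 0, -65, 0.66],
    [0, 0, 0, 0, 0, -77, 0.66],
    [0, 0, 0, 0, 0, -77, 0.66],
    [0, 0, 0, 3, 0, -77, 1],
    [0, 0, 0, 3, 0, -77, 1],
    [0, 0, 0, 3, 0, -77, 1],
    [0, 0, 0, 3, 0, -77, 1]
  ]
}}

```text
clock: 9.43
tool_pos: [0.4262, 0.3049, 0.021]
orientation: [180.0, 0.0, -174.0]
force: [-1.7, -0.6, 4.7]
opening: 0.0122
```

{"name": "carry_out", "arguments": {
  "increments": [
    [0, 0, 0, 0, 0, 20, 1],
    [0, 0, 0, 0, 0, 50, 1],
    [0, 0, 0, 0, 0, 90, 1],
    [0, 0, -2.4, 5, -35, 90, 1],
    [0, 0, -2.4, 15, -85, 90, 1],
    [0, 0, -2.4, 27, -135, 90, 1],
    [0, 0, -2.4, 37, -185, 90, 1],
    [0, 0, -2.4, 47, -235, 90, 1],
    [0, 0, -2.4, 57, -285, 90, 1],
    [0, 0, -2.4, 67, -330, 90, 1],
    [0, 0, -2.4, 74, -360, 90, 1],
    [0, 0, -2.4, 74, -372, 90, 1],
    [0, 0, -2.4, 74, -372, 60, 1],
    [0, 0, -2.4, 74, -372, 30, 1],
    [0, 0, -2.4, 74, -372, 30, 1],
    [0, 0, -2.4, 74, -372, 30, 1]
  ]
}}

```text
clock: 11.42
tool_pos: [0.5005, -0.067, 0.0513]
orientation: [-180.0, 0.0, -176.4]
force: [0.6, 0.6, -2.7]
opening: 0.0122
```

```bash
python3 - <<'E'
from h import *
t=ctrl.snapshot("top");o=ctrl.get_obs();print(o["tool_pos"],o["orientation"],o["opening"],o["force"])
a=cv2.resize(t["pixels"][130:260,270:400],None,fx=4,fy=4,interpolation=cv2.INTER_CUBIC)
s=ctrl.snapshot("scene");b=cv2.resize(s["pixels"][180:280,230:330],a.shape[:2],interpolation=cv2.INTER_CUBIC)
cv2.imwrite("pics/t4.png",cv2.resize(np.hstack([a,b]),(800,400)))
E
```

```text
[ 0.50082605 -0.06691626  0.05166841] [ 1.79998253e+02  8.90457632e-02 -1.76388531e+02] 0.011527043034610314 [ 0.20289537 -1.36324984 -3.20190784]
```

View pics/t4.png

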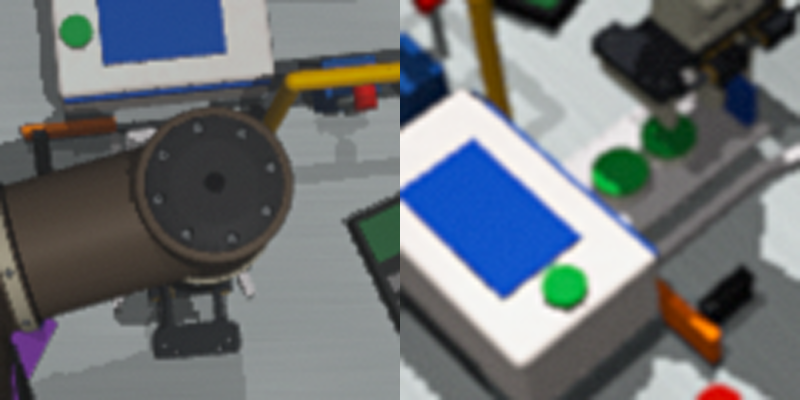

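The carrier hangs over the lane and looks level, with its leading end between the rails. I'll check its offset numerically from the dish blobs.

```bash
python3 - <<'E'
from h import *
s=ctrl.snapshot("scene")
hsv=cv2.cvtColor(s["pixels"],cv2.COLOR_BGR2HSV)
g=cv2.inRange(hsv,(45,120,30),(80,255,255))
N,L,S,C=cv2.connectedComponentsWithStats(g)
q=[.7134-.002,-.0535,.0629];c,sn=np.cos(q[2]),np.sin(q[2])
for i in range(1,N):
    if S[i,4]>40 and 230<C[i][0]<330 and 180<C[i][1]<280:
        for z in (.056,.11):
            w=ray(s,*C[i],z);d=w[:2]-q[:2];print(S[i,:5],z,w.round(4),(1000*np.array([c*d[0]+sn*d[1],-sn*d[0]+c*d[1]])).round(1))
R=lambda x,y,z:[q[0]+c*x-sn*y,q[1]+sn*x+c*y,z]
print("left rail inner top line px",proj(s,[R(-.204,.049,.014),R(-.14,.049,.014),R(-.204,-.049,.014)]).round(1), "head corners",proj(s,[R(-.05,.105,.11),R(-.05,-.105,.11),R(.07,.105,.11),R(.07,-.105,.11)]).round(1))
E
```

```text
[291 209  13  10  98] 0.056 [ 0.5633 -0.0569  0.056 ] [-148.     5.9]
[291 209  13  10  98] 0.11 [ 0.5877 -0.0236  0.11  ] [-121.6   37.7]
[278 218  14  11 125] 0.056 [ 0.6115 -0.0553  0.056 ] [-99.8   4.5]
[278 218  14  11 125] 0.11 [ 0.6329 -0.0221  0.11  ] [-76.4  36.3]
[266 247  11  10  89] 0.056 [ 0.7016 -0.0023  0.056 ] [-6.6 51.7]
[266 247  11  10  89] 0.11 [0.7175 0.0277 0.11  ] [11.2 80.7]
left rail inner top line px [[319.7 220.1]
 [304.9 231.8]
 [298.6 202.7]] head corners [[294.  243.1]
 [246.2 199.9]
 [258.9 271.1]
 [211.7 222.9]]
```

{"name": "carry_out", "arguments": {
  "increments": [
    [0, 0, 0, 0, -1, -15, 1],
    [0, 0, 0, 0, -1, -25, 1],
    [0, 0, 0, 0, -1, -29, 1],
    [0, 0, 0, 0, -1, -30, 1],
    [0, 0, 0, 0, -1, -30, 1]
  ]
}}

```text
clock: 12.2
tool_pos: [0.4992, -0.0686, 0.021]
orientation: [-180.0, -0.1, -176.4]
force: [-5.6, 0.4, 10.0]
opening: 0.0119
```

{"name": "carry_out", "arguments": {
  "increments": [
    [0, 0, 0, 0, 0, 0, 0.66],
    [0, 0, 0, 0, 0, 0, 0.66],
    [0, 0, 0, 0, 0, 0, 0.66],
    [0, 0, 0, 0, 0, 20, 0.66],
    [0, 0, 0, 0, 0, 60, 0.66],
    [0, 0, 0, -20, -1, 100, 0.66],
    [0, 0, 90, -40, -2, 100, 1],
    [0, 0, 90, -40, -2, 100, 1],
    [0, 0, 90, -40, -2, 100, 1],
    [0, 0, 90, -40, -2, 100, 1],
    [0, 0, 90, -40, -2, 100, 1],
    [0, 0, 90, -40, -2, 100, 1],
    [0, 0, 90, -40, -2, 100, 1],
    [0, 0, 90, -40, -2, 100, 1],
    [0, 0, 90, -40, -2, 100, 1],
    [0, 0, 90, -40, -2, 100, 1]
  ]
}}

```text
clock: 14.2
tool_pos: [0.46, -0.0703, 0.1205]
orientation: [180.0, -0.0, -86.5]
force: [-0.3, -0.6, -1.0]
opening: 0.0004
```

```bash
python3 - <<'E'
from h import *
s,t=both();o=ctrl.get_obs();print(o["tool_pos"],o["orientation"],o["opening"],o["force"])
a=cv2.resize(t["pixels"][130:260,270:400],None,fx=4,fy=4,interpolation=cv2.INTER_CUBIC)
b=cv2.resize(s["pixels"][170:270,240:340],a.shape[:2],interpolation=cv2.INTER_CUBIC)
cv2.imwrite("pics/t5.png",cv2.resize(np.hstack([a,b]),(800,400)))
q=[.7134-.002,-.0535,.0629];c,sn=np.cos(q[2]),np.sin(q[2])
for p in(s,t):
  g=cv2.inRange(cv2.cvtColor(p["pixels"],cv2.COLOR_BGR2HSV),(45,120,30),(80,255,255))
  N,L,S,C=cv2.connectedComponentsWithStats(g)
  for i in range(1,N):
    w=ray(p,*C[i],.025);d=w[:2]-q[:2];d=1000*np.array([c*d[0]+sn*d[1],-sn*d[0]+c*d[1]])
    if S[i,4]>40 and abs(d[1])<40 and -250<d[0]<0: print(S[i,4],w.round(4),d.round(1))
E
```

```text
[ 0.46002692 -0.07033828  0.12054095] [-1.79998044e+02 -2.24971273e-04 -8.65374134e+01] 0.0005428182646837068 [0.21341166 0.30758989 1.00564564]
244 [ 0.5838 -0.0597  0.025 ] [-127.7    1.8]
89 [ 0.6924 -0.0195  0.025 ] [-16.8  35.1]
112 [ 0.6126 -0.0564  0.025 ] [-98.8   3.3]
```

View pics/t5.png

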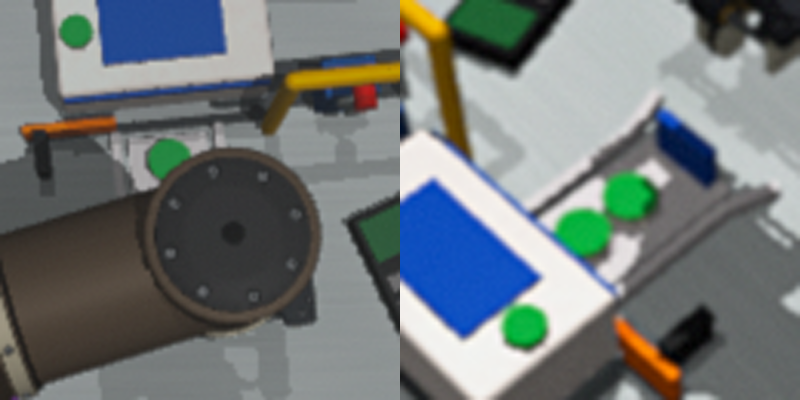

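The carrier lies flat in the lane, grip at the near end and dishes leading, about 2–3 mm left of the middle line. I'll push it with closed fingers, offset 11 mm left so the gripper body clears the guard post.

{"name": "carry_out", "arguments": {
  "increments": [
    [0, 0, 0, -1, 11, -50, 1],
    [0, 0, 0, -1, 11, -90, 1],
    [0, 0, 0, -1, 11, -97, 1],
    [0, 0, 0, -1, 11, -97, 1],
    [0, 0, 0, 14, 12, -97, 1],
    [0, 0, 0, 24, 13, -97, 1],
    [0, 0, 0, 34, 13, -97, 1],
    [0, 0, 0, 44, 14, -97, 1],
    [0, 0, 0, 54, 14, -97, 1],
    [0, 0, 0, 64, 15, -97, 1],
    [0, 0, 0, 74, 16, -97, 1],
    [0, 0, 0, 84, 16, -97, 1],
    [0, 0, 0, 94, 17, -97, 1],
    [0, 0, 0, 104, 18, -97, 1],
    [0, 0, 0, 114, 18, -97, 1],
    [0, 0, 0, 124, 19, -97, 1],
    [0, 0, 0, 132, 19, -97, 1],
    [0, 0, 0, 136, 20, -97, 1],
    [0, 0, 0, 136, 20, -97, 1]
  ]
}}

```text
clock: 16.68
tool_pos: [0.5967, -0.0502, 0.0236]
orientation: [-179.9, 0.0, -86.4]
force: [0.4, 0.2, 0.5]
opening: 0.0004
```

{"name": "carry_out", "arguments": {
  "increments": [
    [0, 0, 0, 4, 0, 0, 1],
    [0, 0, 0, 8, 0, 0, 1],
    [0, 0, 0, 11, 0, 0, 1],
    [0, 0, 0, 11, 0, 0, 1]
  ]
}}

```text
clock: 17.18
tool_pos: [0.6076, -0.0503, 0.0236]
orientation: [-180.0, -0.0, -86.4]
force: [-0.4, -0.6, -0.7]
opening: 0.0007
```

```bash
python3 - <<'E'
from h import *
o=ctrl.get_obs();print(o["tool_pos"],o["force"])
s,t=both()
a=cv2.resize(t["pixels"][130:230,270:370],(400,400),interpolation=cv2.INTER_CUBIC)
b=cv2.resize(s["pixels"][180:260,250:330],(400,400),interpolation=cv2.INTER_CUBIC)
cv2.imwrite("pics/t6.png",np.hstack([a,b]))
E
```

```text
[ 0.60755304 -0.05031499  0.02360996] [-0.39553078 -0.64020078 -0.72881661]
```

{"name": "carry_out", "arguments": {
  "increments": [
    [0, 0, 0, 2, 0, 0, 1],
    [0, 0, 0, 4, 0, 0, 1],
    [0, 0, 0, 4, 0, 0, 1]
  ]
}}

```text
clock: 17.65
tool_pos: [0.6082, -0.0506, 0.0232]
orientation: [179.7, -0.0, -86.5]
force: [-10.2, -0.3, 7.1]
opening: 0.0004
```

{"name": "carry_out", "arguments": {
  "increments": [
    [0, 0, 0, 2, 0, 0, 1],
    [0, 0, 0, 2, 0, 0, 1]
  ]
}}

```text
clock: 17.9
tool_pos: [0.6082, -0.0509, 0.0229]
orientation: [179.5, -0.0, -86.5]
force: [-15.4, 2.1, 11.4]
opening: 0.0003
```

{"name": "carry_out", "arguments": {
  "increments": [
    [0, 0, 0, -15, -1, 0, 1],
    [0, 0, 0, -60, -4, 0, 1],
    [0, 0, 0, -80, -5, 60, 1],
    [0, 0, 0, -80, -5, 120, 1],
    [0, 0, 0, -80, -5, 180, 1],
    [0, 0, 0, -100, -100, 200, 1],
    [0, 0, 0, -100, -150, 200, 1],
    [0, 0, 0, -100, -195, 200, 1],
    [0, 0, 0, -100, -195, 200, 1],
    [0, 0, 0, -100, -195, 200, 1],
    [0, 0, 0, -100, -195, 200, 1]
  ]
}}

```text
clock: 19.27
tool_pos: [0.5132, -0.2443, 0.2236]
orientation: [-180.0, 0.0, -86.4]
force: [0.1, -0.1, 0.6]
opening: 0.0006
```

```bash
python3 - <<'E'
from h import *
o=ctrl.get_obs();print(o["tool_pos"],o["orientation"],o["force"],o["joint_pos"])
s,t=both()
a=cv2.resize(t["pixels"][130:230,270:370],(400,400),interpolation=cv2.INTER_CUBIC)
b=cv2.resize(s["pixels"][170:260,210:300],(400,400),interpolation=cv2.INTER_CUBIC)
cv2.imwrite("pics/t6.png",np.hstack([a,b]))
q=[.7134-.002,-.0535,.0629];c,sn=np.cos(q[2]),np.sin(q[2])
for n,p in(("s",s),("t",t)):
  g=cv2.inRange(cv2.cvtColor(p["pixels"],cv2.COLOR_BGR2HSV),(100,130,30),(130,255,255))
  N,L,S,C=cv2.connectedComponentsWithStats(g)
  for i in range(1,N):
    w=ray(p,*C[i],.048);d=w[:2]-q[:2];d=1000*np.array([c*d[0]+sn*d[1],-sn*d[0]+c*d[1]])
    if S[i,4]>15 and abs(d[1])<40 and -250<d[0]<0: print(n,S[i],w.round(4),d.round(1))
  g=cv2.inRange(p["pixels"],(0,0,150),(60,60,255));N,L,S,C=cv2.connectedComponentsWithStats(g)
  for i in range(1,N):
    w=ray(p,*C[i],.12 if n=="s" else .127);d=w[:2]-q[:2];d=1000*np.array([c*d[0]+sn*d[1],-sn*d[0]+c*d[1]])
    if S[i,4]>8 and abs(d[1]+185)<60 and -150<d[0]<0: print("roller",n,S[i],w.round(4),d.round(1))
E
```

```text
[ 0.51322003 -0.24434042  0.2235959 ] [-1.79971943e+02  2.13202016e-03 -8.63714431e+01] [ 0.13303835 -0.073941    0.62927257] [-5.74320390e+00  1.06626442e+01 -1.33089830e+01 -7.30378140e-03
 -6.60010375e+01  9.93747293e+01]
s [229 215  46  39 892] [ 0.7067 -0.0907  0.048 ] [ -7.  -36.9]
s [272 220  16  18 109] [ 0.6297 -0.0556  0.048 ] [-81.7   3.1]
roller s [234 174   7   7  26] [ 0.6413 -0.2469  0.12  ] [ -82.1 -188.6]
```

View pics/t6.png

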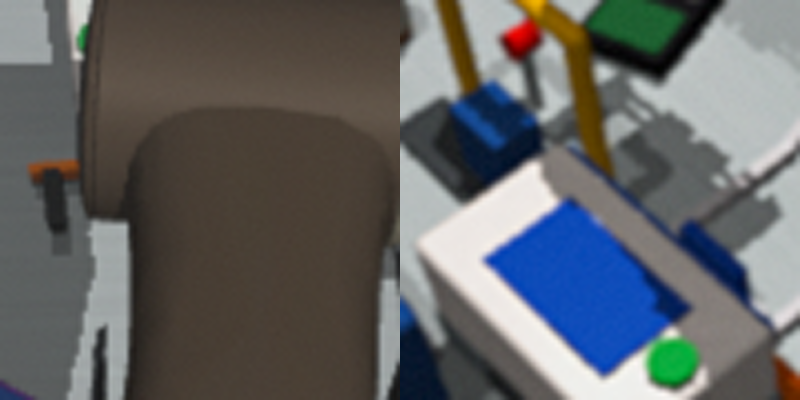

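The blue grip stands just in front of the head at (715,255) in the right-hand panel, seated against the stop at 15 N, and the shutter is still open. Next I'll lean the tool back 40° and approach the gap between post and roller from the front.

{"name": "carry_out", "arguments": {
  "increments": [
    [2.5, -39.9, 0, 37, 45, 0, 1],
    [2.5, -39.9, 0, 37, 45, 0, 1],
    [2.5, -39.9, 0, 37, 45, 0, 1],
    [2.5, -39.9, 0, 37, 45, 0, 1],
    [2.5, -39.9, 0, 37, 45, 0, 1],
    [2.5, -39.9, 0, 37, 45, -60, 1],
    [2.5, -39.9, 0, 37, 45, -118, 1],
    [2.5, -39.9, 0, 37, 45, -118, 1],
    [2.5, -39.9, 0, 37, 45, -118, 1]
  ]
}}

```text
clock: 20.5
tool_pos: [0.5506, -0.2002, 0.1046]
orientation: [-140.2, 0.1, -86.4]
force: [-0.4, -1.1, 0.3]
opening: 0.0006
```

```bash
python3 - <<'E'
from h import *
o=ctrl.get_obs();print(o["tool_pos"],o["orientation"],o["force"],o["joint_pos"])
s,t=both()
a=cv2.resize(t["pixels"][130:230,320:420],(400,400),interpolation=cv2.INTER_CUBIC)
b=cv2.resize(s["pixels"][140:240,200:300],(400,400),interpolation=cv2.INTER_CUBIC)
cv2.imwrite("pics/t7.png",np.hstack([a,b]))
E
```

```text
[ 0.55055298 -0.20019292  0.10455601] [-1.40161428e+02  7.57119282e-02 -8.63863844e+01] [-0.35702455 -1.14183659  0.29458027] [-13.50961559   7.75081882 -32.20746995 -44.11061555 -15.80586038
 146.27136176]
```

View pics/t7.png

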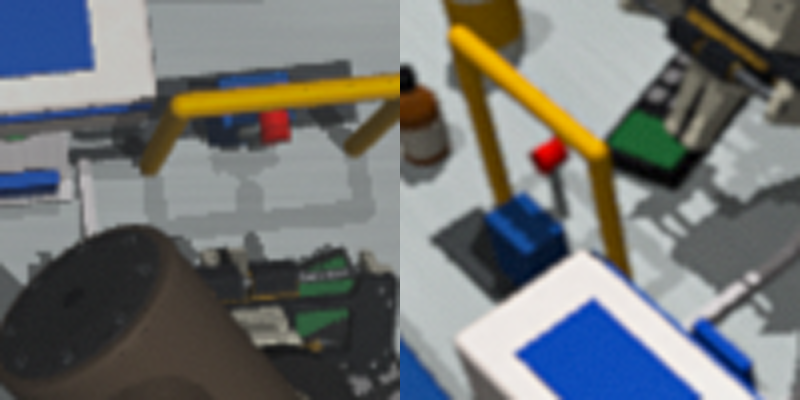

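The leaned fingers are in front of the gap, tips at about (225,258) in the left panel; the roller is upright at (275,127) and the post at (160,150). Moving in.

{"name": "carry_out", "arguments": {
  "increments": [
    [0, 0, 0, 30, 2, 1, 1],
    [0, 0, 0, 60, 4, 1, 1],
    [0, 0, 0, 80, 6, 1, 1],
    [0, 0, 0, 90, 6, 1, 1],
    [0, 0, 0, 90, 6, 1, 1],
    [0, 0, 0, 90, 6, 1, 1]
  ]
}}

```text
clock: 21.35
tool_pos: [0.6394, -0.1942, 0.1068]
orientation: [-140.0, 0.0, -86.4]
force: [0.2, 0.4, 0.0]
opening: 0.0006
```

Free, no contact. Now the sideways push.

{"name": "carry_out", "arguments": {
  "increments": [
    [0, 0, 0, 1, -12, 0, 1],
    [0, 0, 0, 1, -20, 0, 1],
    [0, 0, 0, 2, -27, 0, 1],
    [0, 0, 0, 2, -34, 0, 1],
    [0, 0, 0, 3, -40, 0, 1],
    [0, 0, 0, 3, -46, 0, 1],
    [0, 0, 0, 3, -46, 0, 1]
  ]
}}

```text
clock: 22.22
tool_pos: [0.6426, -0.2401, 0.1057]
orientation: [-140.1, 0.1, -86.4]
force: [-0.0, 4.5, -1.3]
opening: 0.0007
```

{"name": "carry_out", "arguments": {
  "increments": [
    [0, 0, 0, 0, -6, 0, 1],
    [0, 0, 0, 0, -12, 0, 1],
    [0, 0, 0, 1, -17, 0, 1],
    [0, 0, 0, 1, -17, 0, 1]
  ]
}}

```text
clock: 22.72
tool_pos: [0.6423, -0.2546, 0.1038]
orientation: [-140.3, 0.3, -86.3]
force: [1.0, 10.4, -5.1]
opening: 0.0002
```

```bash
python3 - <<'E'
from h import *
o=ctrl.get_obs();print(o["tool_pos"],o["orientation"],o["force"])
s,t=both()
a=cv2.resize(t["pixels"][130:230,320:420],(400,400),interpolation=cv2.INTER_CUBIC)
b=cv2.resize(s["pixels"][140:240,200:300],(400,400),interpolation=cv2.INTER_CUBIC)
cv2.imwrite("pics/t8.png",np.hstack([a,b]))
E
```

```text
[ 0.64226062 -0.25460932  0.1037985 ] [-140.29862028    0.29904224  -86.32906963] [ 0.97550003 10.39705053 -5.08744367]
```

View pics/t8.png

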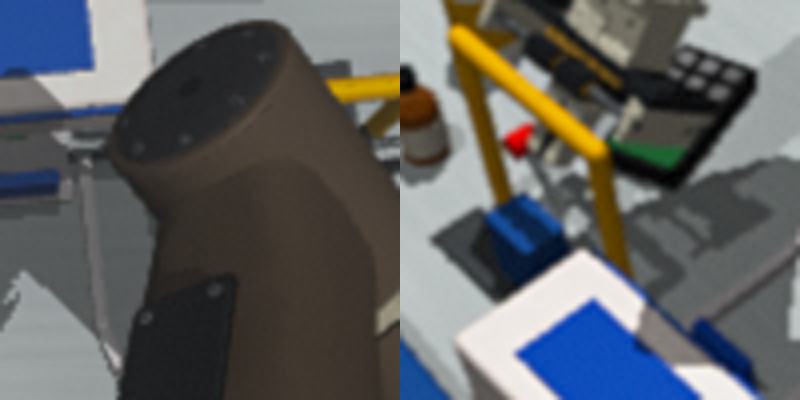

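The roller arm is clearly deflected, from (548,155) to (518,140), with 10 N on it; it trips at 5 N. I'll let it spring back and withdraw.

{"name": "carry_out", "arguments": {
  "increments": [
    [0, 0, 0, 0, 15, 0, 1],
    [0, 0, 0, -1, 30, 0, 1],
    [0, 0, 0, -3, 50, 0, 1],
    [0, 0, 0, -4, 63, 0, 1],
    [0, 0, 0, -4, 63, 0, 1],
    [0, 0, 0, -40, 61, 0, 1],
    [0, 0, 0, -90, 58, 0, 1],
    [0, 0, 0, -130, 56, 20, 1],
    [0, 0, 0, -180, 56, 70, 1],
    [0, 0, 0, -200, 56, 130, 1],
    [0, 0, 0, -200, 0, 180, 1],
    [0, 0, 0, -200, -60, 200, 1],
    [0, 0, 0, -200, -120, 200, 1],
    [0, 0, 0, -200, -120, 200, 1],
    [0, 0, 0, -200, -120, 200, 1]
  ]
}}

```text
clock: 24.7
tool_pos: [0.4433, -0.3791, 0.3057]
orientation: [-140.1, 0.1, -86.6]
force: [-0.2, 0.4, -0.0]
opening: 0.0006
```

```bash
python3 - <<'E'
from h import *
o=ctrl.get_obs();print(o["clock"],o["tool_pos"],o["force"])
s,t=both()
a=cv2.resize(t["pixels"][110:230,270:420],(500,400),interpolation=cv2.INTER_CUBIC)
b=cv2.resize(s["pixels"][140:260,200:290],(300,400),interpolation=cv2.INTER_CUBIC)
cv2.imwrite("pics/t9.png",np.hstack([a,b]))
E
```

```text
24.7 [ 0.4433442  -0.37906421  0.30574609] [-0.15731313  0.43580157 -0.01616265]
```

View pics/t9.png

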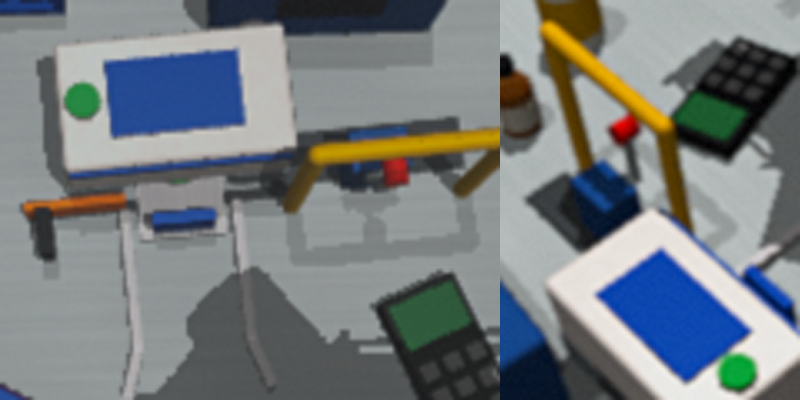

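The shutter is open, the carrier is under the head with its grip at (184,219), and the roller is upright again at (397,172). One numeric check of the home position, and hand in if it fits.

```bash
python3 - <<'E'
from h import *
t=ctrl.snapshot("top");q=[.7114,-.0535,.0629];c,s=np.cos(q[2]),np.sin(q[2])
def rd(u,v,z):
    w=ray(t,u,v,z);d=w[:2]-q[:2];return (1000*np.array([c*d[0]+s*d[1],-s*d[0]+c*d[1]])).round(1)
g=cv2.inRange(cv2.cvtColor(t["pixels"],cv2.COLOR_BGR2HSV),(100,130,30),(130,255,255));g[:165]=0;g[:,:310]=0;g[185:]=0;g[:,342:]=0
y,x=np.nonzero(g);x0=rd(x.mean(),y.mean(),.047)
print("grip (exp -87..-90)",x0,"plate near edge (exp -97)",rd(324.6,181.1,.008),"head front",rd(270+180*.3,110+160*.3,.11))
if -96<x0[0]<-80: print(ctrl.close_job())
E
```

```text
grip (exp -87..-90) [-86.3  -0.3] plate near edge (exp -97) [-97.4  -0.3] head front [-48.4   0.3]
the job is handed in; nothing more can be done
None
```

The job is done and handed in at about 25 s on the robot's clock, in the order asked.

- **Shutter:** I pushed it left until it met its open stop at 17 N. It is still open in the last picture.
- **Carrier:** I carried the aluminium one level by its grip and set it in the lane with the dishes leading. I then pushed it in with closed fingers until it seated against the stop at 15 N.
- **Home check:** the final picture puts the grip at reader x = -86.3 mm, where home is -87. The plate's near edge is at -97.4 mm, where home is -97.
- **Scan switch:** with the tool leaning back 40°, I pushed the roller right until the fingers felt about 10 N; it trips at 5 N. I inferred the trip from that force and the visible lean, because I had no direct reading of the arm angle. The last picture shows the roller upright again.
- **Robot and bystanders:** the arm was clear and touching nothing at the end. I planned every path clear of the bystanders, but I did not re-measure their positions afterwards.

Two disagreements came up on the way. The reader fit was about 2 mm off along the lane, and I corrected for it. The two cameras differed by about 6 mm on the roller's sideways position, so I judged that push by force.

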